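# Couple a drawbar to its tow ball and lock it

## Task

Put the loose trailer coupler on the stand's ball that fits it (the smaller of the two) and lock it there: swing its handle up, lower the socket right down over the ball with the drawbar tube lying level in the saddle in the middle of the stand, and then press the handle fully down and let go. Leave the oil can, the mug and the round tin round about it standing where they are.

Things in the scene. Friction and masses are not known exactly. Their poses are not given: they have to be found in the camera images.
- coupler: Loose steel coupler, 0.45 to 0.75 kg, lying on the bench: square tube 36 mm wide (y) and high, x = -60 to 57 mm, and at its front a downward-open round socket, axis at x = 80 mm, 54 mm outside, 44 inside, top at z = 51 mm. Origin on the flat underside, under the tube; z up, x along the tube to the socket. Carry it by the tube's sides near x = 0 (balances near x = 14 mm), handle raised out of the way.
- socket (a point): Centre of the ball's seat inside the coupler's socket, at (80, 0, 25) mm in the coupler's frame. When it is seated it lies within 1 to 3 mm of the ball's centre (the level seat is 1 mm below it) and the coupler's underside is 37 mm above the bench.
- handle (a joint): Angle of the locking handle (rad): 0 is fully down over the tube (locked), growing as the grip swings up and forward over the hinge; 1.57 upright, stop at 1.9. Hinge axis: the coupler's y through (54, 0, 49) mm of its frame. Light friction (1 N at the grip) keeps it where left. Its claw hooks under the ball when down; it lets the ball in or out only with the handle raised, surely past 0.5 rad.
- handle_grip (a point): Centre of the handle's rubber grip bar, 34 mm long, 14 mm wide (along the coupler's y) and 12 mm thick; 80 mm behind and 8 mm above the hinge with the handle down, i.e. at (-26, 0, 57) mm of the coupler's frame, 15 mm of air between it and the tube. It turns with the handle.
- hitch_stand: Wooden stand fixed to the bench: board 290 mm (x) by 76 mm (y) by 18 mm high, origin under its centre, z up. A ball stands 115 mm from the centre at either end, on the x axis; which ball is at which end varies. The vice to its right is 130 mm high; a timber hangs right of the bench (x over 0.5 m, y -0.34 to -0.42 m, from 0.31 m above the bench).
- saddle (a point): Middle of the saddle's top at the stand's centre, 37 mm above the bench: a 16 mm thick cross piece (along the stand's x) on which the drawbar tube lies along the stand's x axis, between two cheeks 60 mm apart that rise to 49 mm above the bench.
- tow_ball_center (a point): Centre of the smaller ball, 38 mm in diameter, 63 mm above the bench on a 16 mm thick neck; the one that fits the coupler. The coupler's tube must run from here towards the saddle, 115 mm away.
- large_ball_center (a point): Centre of the larger ball, 52 mm in diameter, 63 mm above the bench at the other end of the stand; it does not enter the socket.
- oil_can: Bystander behind the coupler: loose oil can with a tall thin spout, 71 mm across and 134 mm high; origin at the middle of its foot.
- enamel_mug: Bystander behind the coupler: loose enamel mug, 84 mm across, 108 mm with its handle, 81 mm high; origin at the middle of its foot.
- rivet_tin: Bystander left of the coupler: loose round flat tin, 78 mm across and 44 mm high; origin at the middle of its foot.

How it is judged:
On the way, in this order (a step that is already met when the one before it is completed fails the run):
1. the handle is swung up (past 1.2 rad) (value of joint handle above 1.2 rad), for 0.2 s.
2. the coupler is seated on the smaller ball, level and along the stand, with the handle still raised (distance between socket and tow_ball_center below 0.007 m and angle between coupler's own z axis and vertical below 0.07 rad and angle between the x axis of coupler and the x axis of hitch_stand, either way round below 0.15 rad and horizontal distance between coupler and saddle below 0.06 m and value of joint handle above 0.8 rad), for 0.2 s.
At the end, for the whole second after the job is handed in: The coupler rests on the smaller ball (socket seat within 7 mm of the ball's centre), level within 0.07 rad, its tube along the stand within 0.15 rad and over the saddle (origin within 60 mm of the saddle in plan, 35 mm when central), the handle fully down (under 0.1 rad), at rest and released (distance between socket and tow_ball_center below 0.007 m and angle between coupler's own z axis and vertical below 0.07 rad and angle between the x axis of coupler and the x axis of hitch_stand, either way round below 0.15 rad and horizontal distance between coupler and saddle below 0.06 m and value of joint handle below 0.1 rad and linear speed of coupler below 0.01 m/s); the robot touches nothing.
It fails at once if the oil can is moved more than 20 mm or tipped (distance of oil_can from where it was at the start of the episode above 0.02 m or angle between oil_can's own z axis and vertical above 0.3 rad).
It fails at once if the mug is moved more than 20 mm or tipped (distance of enamel_mug from where it was at the start of the episode above 0.02 m or angle between enamel_mug's own z axis and vertical above 0.3 rad).
It fails at once if the round tin is moved more than 20 mm or tipped (distance of rivet_tin from where it was at the start of the episode above 0.02 m or angle between rivet_tin's own z axis and vertical above 0.3 rad).
It also fails if it takes over 64 s, if anything falls off the work surface, if the arm or the gripper's body presses on something with over 40 N, if the wrist force passes 120 N, or if a joint passes its speed limit or range.

## Robot

A 6-joint arm with a two-finger parallel gripper is mounted at the origin on a cart in front of the work surface, level with it; the furniture and walls round the work are solid. World frame = base frame: x ahead of the robot, y to its left, z up, the work surface at z = 0. Lengths are in m, angles in rad, forces in N, time in s.
With the tool pointing down it reaches from about 0.275 to 0.775 m from the base axis. Payload 14.6 kg.
Tool frame: the origin (TCP) lies at the very end of the fingers, on their centre line; the grasp point (between the pads) lies 19 mm behind it; z points along the fingers, y is the line along which they close (so a half turn about z gives the same grasp; the last joint's range is limited). The gripper opens to 85 mm and grips with 20 to 120 N. Pads are 22 mm wide; open, the fingers measure 114 mm over their backs; the gripper's body (76 mm by 85 mm) begins 54 mm behind the grasp point. The pads swing forward as they close: fully open they stand 13 mm farther back than shut.
Start: joints at [1.087, 0.263, -0.048, 1.259, 0, 1.415], TCP at [0.17, 0.497, 0.231] pointing down, gripper open.
Joint ranges: [-2.65, 2.65], [-0.89, 1.7], [-1.18, 1.37], [-2.13, 2.11], [-1.35, 1.29], [-3.14, 3.14]. Speed limits (rad/s): [1.89, 1.89, 2.57, 2.79, 3.14, 3.14].

## Interface

Orientations are given as a unit quaternion [w, x, y, z].
In Python, from cell import bot gives the robot as it stands.
- The arm moves only by the tool move_arm, never from a script. Its argument "series" is a list that holds one entry, the list of rows, each a list of 5 numbers: the shift along the tool's x, y, z in m, then the turn about the tool's z in degrees, then the gripper's target within -1 to 1 (fully open at 1, half-way at 0, shut at -1). In form: [[[dx, dy, dz, turn, jaw], ...]]. A call has 1 to 10 rows; each row is the pose to reach, as a shift and turn from the pose commanded when the call began, along the tool's axes at that moment; what a row does not reach only later rows make up. A row lasts 1/12 s, in which the tool goes at most 41.7 mm and 7.16 degrees, less where a joint would pass 70% of its speed; a pose out of reach is approached as far as the arm can. A call with a gripper value outside its range is refused whole. The fingers move at their own pace and stop on an object; "force" is the grip in N (left out, the last holds). Time passes only in rows, so rows that repeat a pose let the fingers close. It gives the time, the measured TCP pose, the force, the opening and the grip force at its end, in the units of the state.
- bot.state(): the state, without advancing time (a new reading comes with each control period).
- bot.capture(name): name is "side" or "top"; returns a dict with "img" (384x512x3 uint8, blue, green, red), "fx", "fy", "cx", "cy" (pixels), "R" (3x3) and "t" (3): a world point X has camera coordinates R X + t. Camera axes: x right, y down, z forward; pixel columns grow to the right and rows downward; lengths in m; the calibration is good to about 2 mm. A picture is of the moment at which its call begins. There is no depth.
- bot.sign_off(): hands the job in; it is judged then, once.
The state is a dict: "time": time; "joints": joint angles; "qd": joint speeds; "joint_torque": joint torques, N m; "eef_pos": TCP position; "orientation": TCP orientation; "force": force on the tool from outside, world axes, zero at the start; "ft_torque": the same for the moment, N m; "finger_gap": finger opening in m; "grip_force": force on a finger pad.
Only numpy, scipy, OpenCV 4.12 (cv2) and the standard library are available. Lean on these libraries where they do the work, as an engineer would, in place of code of your own. Each camera call takes 0.05 s, during which the arm holds its last target. There are 200 camera calls.

## Working session

There is one attempt and no reset: what is moved stays moved. The work goes in short steps, Python scripts to look and compute and a tool call to move; the robot and the scene stay as the last step left them, time stands still between calls to the robot, and variables do not carry over. Pictures are saved under pics/ and viewed, at most 10 in all, crops included, and the job is handed in when it is done.

Besides the shell and the picture viewer there is one more tool, called after "Emit:" as a command line: name --argument value ..., lists and objects as JSON in quotes. move_arm: Moves the arm, as the interface text tells. Its arguments: {"type":"object","properties":{"series":{"type":"array"},"force":{"type":"number"}},"required":["series"]}

```bash
mkdir -p pics; ls; python3 - <<'E'
from cell import bot
import cv2,numpy as np
s=bot.state();print({k:np.round(v,3).tolist() for k,v in s.items()})
for n in("top","side"):
    c=bot.capture(n);cv2.imwrite(f"pics/{n}0.png",cv2.resize(c["img"],(800,600),interpolation=cv2.INTER_CUBIC))
    cv2.imwrite(f"{n}_raw.png",c["img"]);np.savez(f"{n}.npz",**{k:c[k] for k in("fx","fy","cx","cy","R","t")})
    print(n,c["fx"],c["cx"],c["cy"],(-np.array(c["R"]).T@np.array(c["t"])).round(3),np.round(c["R"],3).tolist())
E
```

```text
pics
{'time': 0.0, 'joints': [1.087, 0.264, -0.049, 1.259, 0.0, 1.416], 'qd': [-0.0, -0.0, 0.001, -0.0, 0.0, -0.001], 'joint_torque': [0.004, -63.762, 38.457, 0.014, 0.0, 0.0], 'eef_pos': [0.169, 0.497, 0.231], 'orientation': [-0.0, 0.164, 0.987, -0.0], 'force': [-0.058, 0.372, 0.673], 'ft_torque': [-0.02, 0.012, -0.012], 'grip_force': 0.0, 'finger_gap': 0.086}
top 450.80435509629217 251.14026987225242 196.34888382237915 [0.35  0.451 1.018] [[-0.364, -0.931, -0.005], [-0.897, 0.353, -0.267], [0.25, -0.093, -0.964]]
side 467.5641332757682 253.5685483760844 194.37805014582617 [0.197 1.109 0.667] [[-0.878, -0.478, 0.021], [-0.292, 0.5, -0.816], [0.38, -0.722, -0.578]]
```

View pics/top0.png

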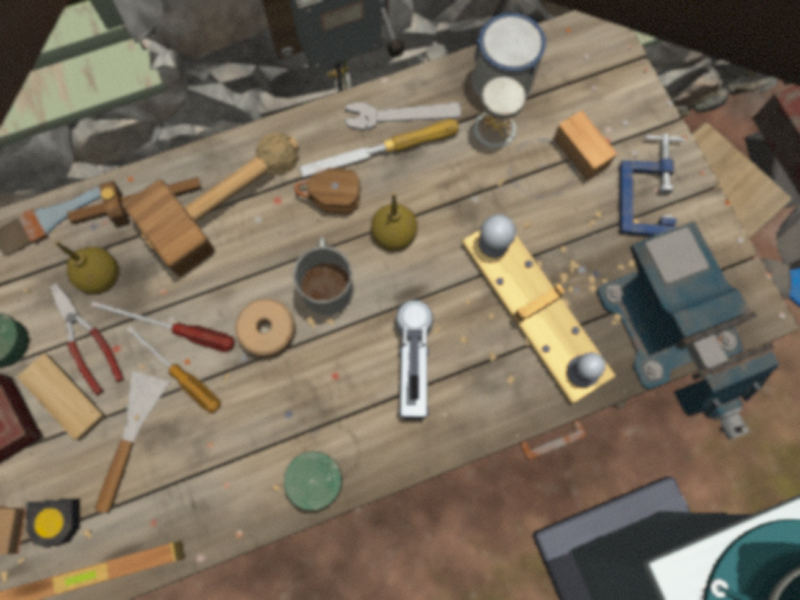

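View pics/side0.png

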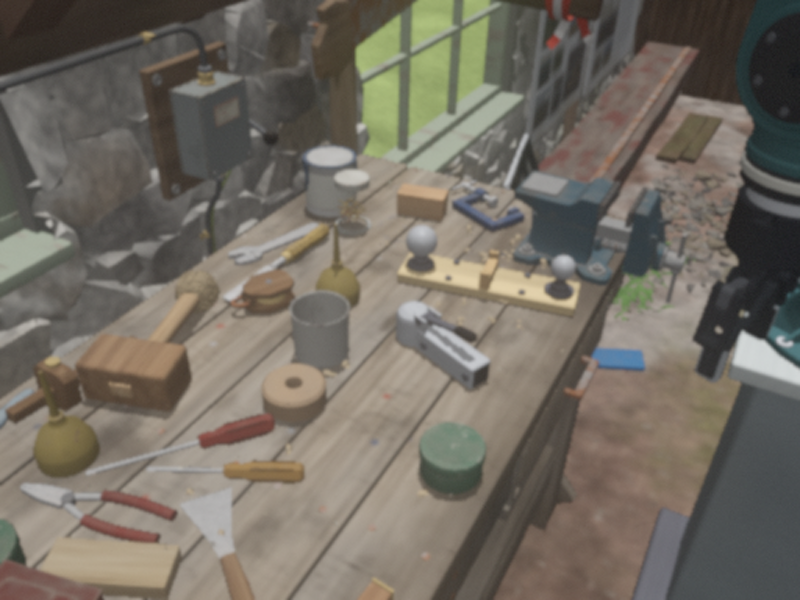

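The top view shows the coupler with its socket at about (414,318) and tube end at (412,415), the large ball at (497,235) and the small ball at (589,368). In the side view, the handle's dark grip lies to one side of the tube. I'll enlarge both views.

```bash
python3 - <<'E'
import cv2
a=cv2.imread("top_raw.png")[135:272,235:400];cv2.imwrite("pics/top1.png",cv2.resize(a,None,fx=4,fy=4,interpolation=cv2.INTER_CUBIC))
a=cv2.imread("side_raw.png")[138:250,250:380];cv2.imwrite("pics/side1.png",cv2.resize(a,None,fx=5,fy=5,interpolation=cv2.INTER_CUBIC))
E
```

```text
(no output)
```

View pics/top1.png

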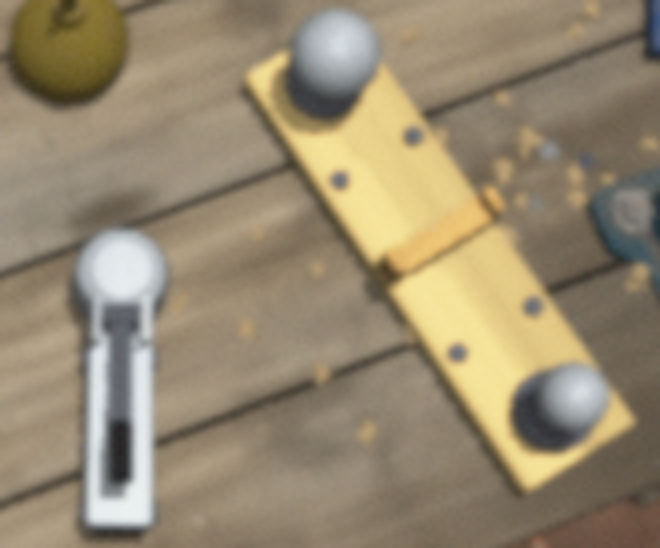

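View pics/side1.png

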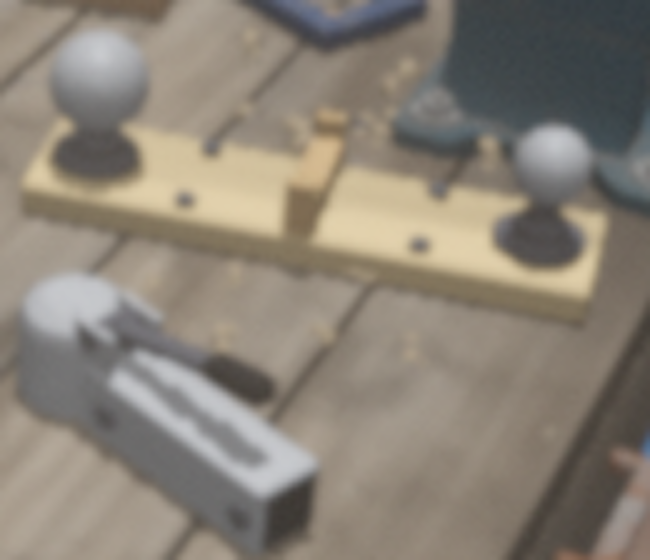

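The crops show these pixel positions:

| Feature | Top crop | Side crop |
|---|---|---|
| Small ball | (573,396) | (553,163) |
| Large ball | (337,50) | (99,80) |
| Tube rear top corners | (86,528), (153,526) | (262,497), (317,463) |
| Grip | (119,452) | (240,377) |
| Socket top centre | (122,268) | not read |

The handle is down.

```bash
cat > h.py <<'E'
import numpy as np, cv2
from scipy.optimize import least_squares
C={n:dict(np.load(n+".npz")) for n in("top","side")}
S={"top":(4,235,135),"side":(5,250,138)}
def raw(n,p): s,x,y=S[n]; return np.array([(p[0]+.5)/s-.5+x,(p[1]+.5)/s-.5+y])
def proj(n,X):
    c=C[n]; q=c["R"]@np.asarray(X,float)+c["t"]; return np.array([c["fx"]*q[0]/q[2]+c["cx"],c["fy"]*q[1]/q[2]+c["cy"]])
def onz(n,uv,z):
    c=C[n]; d=c["R"].T@np.array([(uv[0]-c["cx"])/c["fx"],(uv[1]-c["cy"])/c["fy"],1]); o=-c["R"].T@c["t"]; return o+d*(z-o[2])/d[2]
def tri(a,b):
    r=least_squares(lambda X:np.r_[proj("top",X)-a,proj("side",X)-b],[.4,.3,.05]); return r.x,r.fun
E
python3 - <<'E'
from h import *
T=lambda p:raw("top",p); D=lambda p:raw("side",p)
P={}
for n,a,b,z in[("small",(573,396),(553,163),.063),("large",(337,50),(99,80),.063),("grip",(119,452),(240,377),.057)]:
    X,e=tri(T(a),D(b)); P[n]=X; print(n,X.round(4),e.round(2),"top@z",onz("top",T(a),z)[:2].round(4),"side@z",onz("side",D(b),z)[:2].round(4))
for a,z in[((86,528),.036),((153,526),.036),((122,268),.051)]: print("top",onz("top",T(a),z).round(4))
for a,z in[((262,497),.036),((317,463),.036)]: print("side",onz("side",D(a),z).round(4))
# other objects, full image px*0.64
for n,p,z in[("oil",(394,232),.04),("mug",(323,270),.081),("tin",(313,478),.044)]: print(n,onz("top",np.array(p)*.64,z).round(3))
d=P["large"]-P["small"]; print("stand dir small->large",np.degrees(np.arctan2(d[1],d[0])),np.linalg.norm(d[:2]))
E
```

```text
small [0.4196 0.1372 0.0644] [ 0.31  0.44 -0.6  -0.11] top@z [0.4208 0.137 ] side@z [0.4187 0.1347]
large [0.6482 0.1741 0.0615] [ 0.36  0.44 -0.62 -0.17] top@z [0.6491 0.1749] side@z [0.6454 0.1764]
grip [0.4795 0.3748 0.0687] [ 0.42  0.54 -0.66 -0.15] top@z [0.4825 0.3743] side@z [0.4835 0.3603]
top [0.4535 0.4046 0.036 ]
top [0.4412 0.3705 0.036 ]
top [0.5779 0.3341 0.051 ]
side [0.4519 0.4047 0.036 ]
side [0.4406 0.3727 0.036 ]
oil [0.71  0.313 0.04 ]
mug [0.678 0.432 0.081]
tin [0.419 0.544 0.044]
stand dir small->large 9.167636391601551 0.23160473628836017
```

```bash
cat >> h.py <<'E'
def c2w(p,q): # coupler frame mm -> world, p=(x,y,yaw)
    c,s=np.cos(p[2]),np.sin(p[2]); q=np.asarray(q)/1e3
    return np.array([p[0]+c*q[0]-s*q[1],p[1]+s*q[0]+c*q[1],q[2]+(p[3] if len(p)>3 else 0)])
def grip(th): a=np.pi-np.arctan2(8,80)-th; r=np.hypot(80,8); return np.array([54+r*np.cos(a),0,49+r*np.sin(a)])
def rel(tgt,yawy=None):
    """shift in tool axes + turn (deg) from the measured pose to TCP tgt with tool y at world yaw yawy (deg)"""
    from cell import bot; from scipy.spatial.transform import Rotation as Ro
    s=bot.state(); w,x,y,z=s["orientation"]; R=Ro.from_quat([x,y,z,w]).as_matrix()
    d=R.T@(np.asarray(tgt)-s["eef_pos"]); yw=np.degrees(np.arctan2(R[1,1],R[0,1]))
    return (d*1e3).round(1), None if yawy is None else round(-((yawy-yw+180)%360-180),1)
E
python3 - <<'E'
from h import *
T=lambda p:raw("top",p); D=lambda p:raw("side",p)
O=[("top",(86,528),(-60,18,36)),("top",(153,526),(-60,-18,36)),("top",(122,268),(80,0,51)),("side",(262,497),(-60,18,36)),("side",(317,463),(-60,-18,36)),("side",(267,553),(-60,18,0)),("side",(313,512),(-60,-18,0)),("top",(88,345),(54,18,36)),("top",(154,345),(54,-18,36))]
G=[("top",(119,452)),("side",(240,377))]
def f(v):
    e=[]
    for n,a,q in O:
        r=proj(n,c2w(v,q))-raw(n,a)
        if abs(q[0]-54)<1: r=r*[1,0]
        e+=list(r)
    for n,a in G: e+=list(proj(n,c2w(v,grip(v[3]*1)) if 0 else c2w(v[:3],grip(v[3])))-raw(n,a))
    return np.array(e)
F=lambda v:f(v)
def c2(v): return v
import h
_c=c2w
c2w=lambda p,q:_c(p[:3],q)
r=least_squares(F,[.5,.365,-.38,.1]);v=r.x
print(v.round(4),np.degrees(v[2]));print(r.fun.round(1))
np.save("pose.npy",v)
g=_c(v[:3],grip(v[3]));print("grip",g)
print(rel([g[0],g[1],.15],np.degrees(v[2])+90),rel([g[0],g[1],.15],np.degrees(v[2])-90))
E
```

```text
[ 0.5026  0.3642 -0.3684  0.1251] -21.106611413658225
[ 0.9 -0.2  0.8  0.2 -0.4  0.5 -0.1 -0.8  0.9 -0.9 -2.5  1.   0.1  2.1
  0.  -0.  -0.4 -0.   1.2  0.2 -0.5 -0. ]
grip [0.47982672 0.37297827 0.06691916]
(array([-333.7,  -16.8,   80.9]), np.float64(2.3)) (array([-333.7,  -16.8,   80.9]), np.float64(-177.7))
```

Emit:
move_arm --series '[[[-0.04,-0.002,0,-7,0.2],[-0.08,-0.004,0,-14,0.2],[-0.12,-0.006,0.01,-21,0.2],[-0.16,-0.008,0.02,-28,0.2],[-0.2,-0.01,0.03,-35,0.2],[-0.24,-0.012,0.04,-42,0.2],[-0.28,-0.014,0.05,-49,0.2],[-0.31,-0.016,0.06,-56,0.2],[-0.334,-0.017,0.07,-63,0.2],[-0.334,-0.017,0.08,-70,0.2]]]' --force 20

```text
time: 0.93
eef_pos: [0.4845, 0.3706, 0.1496]
orientation: [-0.0, -0.42, 0.908, -0.0]
force: [0.2, -1.1, -0.5]
finger_gap: 0.0514
grip_force: 0.0
```

Emit:
move_arm --series '[[[0,0,0,-7,0.2],[0,0,0,-14,0.2],[0,0,0,-21,0.2],[0,0,0,-28,0.2],[0,0,0,-35,0.2],[0,0,0,-42,0.2],[0,0,0,-49,0.2],[0,0,0,-56,0.2],[0,0,0,-63,0.2],[0,0,0,-70,0.2]]]'

```text
time: 1.77
eef_pos: [0.48, 0.3728, 0.1509]
orientation: [0.0, 0.865, -0.501, -0.0]
force: [-0.2, 0.7, 0.3]
finger_gap: 0.051
grip_force: 0.0
```

Emit:
move_arm --series '[[[0,0,0,-7,0.2],[0,0,0,-14,0.2],[0,0,0,-21,0.2],[0,0,0,-28,0.2],[0,0,0,-35,0.2],[0,0,0,-37.7,0.2],[0,0,0,-37.7,0.2]]]'

```text
time: 2.35
eef_pos: [0.48, 0.3728, 0.151]
orientation: [0.0, 0.98, -0.197, -0.0]
force: [0.6, -0.7, 0.4]
finger_gap: 0.0511
grip_force: 0.0
```

```bash
python3 - <<'E'
from h import *
from cell import bot
v=np.load("pose.npy");g=c2w(v[:3],grip(v[3]));s=bot.state();print(s["time"],s["finger_gap"],np.round(s["joints"],2))
print(rel([g[0],g[1],.047],np.degrees(v[2])-90))
E
```

```text
2.35 0.05114284054333072 [ 0.53  0.44 -0.    1.13  0.   -2.22]
(array([-1.00e-01, -1.00e-01,  1.04e+02]), np.float64(-1.6))
```

Emit:
move_arm --series '[[[0,0,0.03,-1.6,0.2],[0,0,0.06,-1.6,0.2],[0,0,0.085,-1.6,0.2],[0,0,0.1,-1.6,0.2],[0,0,0.104,-1.6,0.2],[0,0,0.104,-1.6,-0.3],[0,0,0.104,-1.6,-1],[0,0,0.104,-1.6,-1],[0,0,0.104,-1.6,-1],[0,0,0.104,-1.6,-1]]]' --force 20

```text
time: 3.18
eef_pos: [0.4806, 0.373, 0.0481]
orientation: [-0.0, 0.983, -0.184, 0.001]
force: [-0.4, -2.1, 0.9]
finger_gap: 0.0135
grip_force: 22.8
```

```bash
python3 - <<'E'
from h import *
from cell import bot
s=bot.state();print(s["finger_gap"],s["grip_force"],s["force"].round(1) if hasattr(s["force"],'round') else s["force"])
c=bot.capture("side");a=c["img"][90:240,240:390];cv2.imwrite("pics/s2.png",cv2.resize(a,None,fx=4,fy=4,interpolation=cv2.INTER_CUBIC))
g0=grip(.12)
for th in np.arange(.12,1.9,.14): print(round(th,2),(grip(th)-g0).round(0)[[0,2]])
E
```

```text
0.013468808821520076 22.80086874961853 [-0.4 -2.1  0.9]
0.12 [0. 0.]
0.26 [ 3. 11.]
0.4 [ 8. 21.]
0.54 [14. 30.]
0.68 [21. 39.]
0.82 [30. 46.]
0.96 [39. 53.]
1.1 [49. 57.]
1.24 [60. 61.]
1.38 [71. 63.]
1.52 [82. 63.]
1.66 [94. 61.]
1.8 [104.  59.]
```

View pics/s2.png

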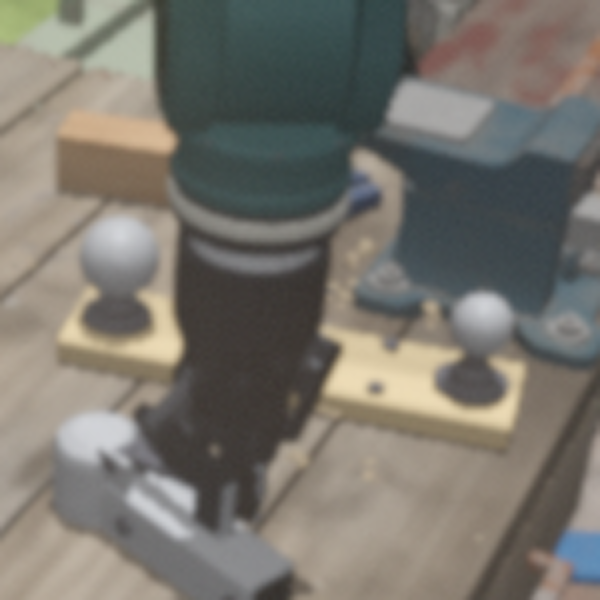

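The fingers have closed on the grip at a 13.5 mm gap, and the coupler hasn't moved. Next I swing the handle up along its arc.

Emit:
move_arm --series '[[[0.001,0,-0.005,0,-1],[0.003,0,-0.011,0,-1],[0.005,0,-0.016,0,-1],[0.008,0,-0.021,0,-1],[0.014,0,-0.03,0,-1],[0.021,0,-0.039,0,-1],[0.03,0,-0.046,0,-1],[0.039,0,-0.053,0,-1],[0.049,0,-0.057,0,-1],[0.049,0,-0.057,0,-1]]]'

```text
time: 4.07
eef_pos: [0.5282, 0.3547, 0.1053]
orientation: [-0.0, 0.983, -0.185, 0.001]
force: [4.2, -1.4, -1.5]
finger_gap: 0.0135
grip_force: 22.5
```

Emit:
move_arm --series '[[[0.006,0,-0.002,0,-1],[0.011,0,-0.004,0,-1],[0.017,0,-0.005,0,-1],[0.022,0,-0.006,0,-1],[0.028,0,-0.006,0,-1],[0.033,0,-0.006,0,-1],[0.039,0,-0.005,0,-1],[0.045,0,-0.004,0,-1],[0.053,0,-0.002,0,-1],[0.053,0,-0.002,0,-1]]]'

```text
time: 4.9
eef_pos: [0.5766, 0.3354, 0.1057]
orientation: [0.0, 0.983, -0.184, 0.0]
force: [1.0, -0.8, -2.7]
finger_gap: 0.0139
grip_force: 22.5
```

```bash
python3 - <<'E'
from h import *
from cell import bot
for n,(x,y) in(("side",(240,90)),("top",(220,130))):
    c=bot.capture(n);a=c["img"][y:y+150,x:x+150];cv2.imwrite(f"c_{n}.png",cv2.resize(a,None,fx=2.66,fy=2.66,interpolation=cv2.INTER_CUBIC))
cv2.imwrite("pics/s3.png",cv2.hconcat([cv2.imread("c_side.png"),cv2.imread("c_top.png")]))
E
```

```text
(no output)
```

View pics/s3.png

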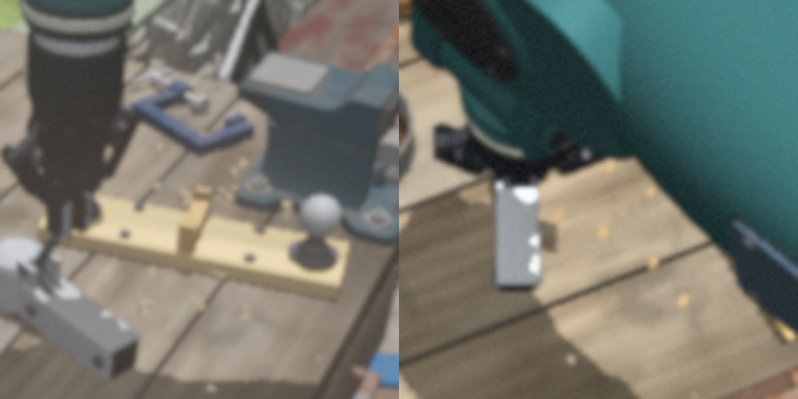

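The side crop shows the handle raised and held in the fingers, but the coupler has slid forward. Its tube rear corners are now at about (98,286) and (141,285) in the top half. I'll recompute the pose.

```bash
python3 - <<'E'
from h import *
from cell import bot
c=lambda p,o:(np.array(p)+.5)/2.66-.5+np.array(o)
a=[onz("top",c(p,(220,130)),.036) for p in((98,286),(141,285))]
b=[onz("side",c(p,(240,90)),.036) for p in((110,353),(137,337))]
print(np.round(a,4),np.round(b,4))
v=np.load("pose.npy"); print("was",c2w(v[:3],(-60,18,36)),c2w(v[:3],(-60,-18,36)))
X,e=tri(c((98,286),(220,130)),c((110,353),(240,90)));print(X,e)
X,e=tri(c((141,285),(220,130)),c((137,337),(240,90)));print(X,e)
s=bot.state();t=s["eef_pos"];m=(np.mean(a,0)+np.mean(b,0))/2
ax=np.array([np.cos(v[2]),np.sin(v[2])]);print("along axis of rear mid:",(m[:2]-t[:2])@ax,t,s["force"])
E
```

```text
[[0.5131 0.3801 0.036 ]
 [0.5009 0.3466 0.036 ]] [[0.5107 0.3829 0.036 ]
 [0.5006 0.3527 0.036 ]]
was [0.45307517 0.40259881 0.036     ] [0.44011141 0.36901398 0.036     ]
[0.51289249 0.37969872 0.03311713] [ 0.20868939  0.26470145 -0.32097732 -0.07994658]
[0.50241371 0.34627921 0.03070239] [-0.20109158 -0.25859402  0.31847837  0.07621203]
along axis of rear mid: -0.07561412361761885 [0.57587631 0.33576894 0.1061832 ] [ 0.26805406 -0.10852295 -4.12223182]
```

The handle is at roughly 0.97 rad, because friction in the pads dragged the coupler about 62 mm forward. I'll let go, take the tube near its rear end and slide it back away from the oil can. Then I'll push the handle up with closed fingers.

Emit:
move_arm --series '[[[0,0,0,0,0.5],[0,0,0,0,0.5],[0,0,0,0,0.5],[0,0,-0.02,0,0.5],[0,0,-0.05,0,0.5],[0,0,-0.065,0,0.5],[-0.02,0,-0.065,0,0.5],[-0.045,0,-0.065,0,0.5],[-0.06,0,-0.065,0,0.5],[-0.06,0,-0.065,0,0.5]]]'

```text
time: 5.83
eef_pos: [0.5168, 0.3588, 0.1721]
orientation: [-0.0, 0.983, -0.183, -0.0]
force: [-0.4, 0.3, 1.0]
finger_gap: 0.0638
grip_force: 0.0
```

```bash
python3 - <<'E'
from h import *
from cell import bot
s=bot.state();print(s["eef_pos"],s["finger_gap"],s["force"])
for n,(x,y) in(("side",(230,130)),("top",(210,125))):
    c=bot.capture(n);a=c["img"][y:y+133,x:x+133];cv2.imwrite(f"c_{n}.png",cv2.resize(a,None,fx=3,fy=3,interpolation=cv2.INTER_CUBIC))
cv2.imwrite("pics/s4.png",cv2.hconcat([cv2.imread("c_side.png"),cv2.imread("c_top.png")]))
E
```

```text
[0.5168448  0.35881547 0.17212857] 0.06383671693620459 [-0.44505422  0.26312728  0.98850108]
```

View pics/s4.png

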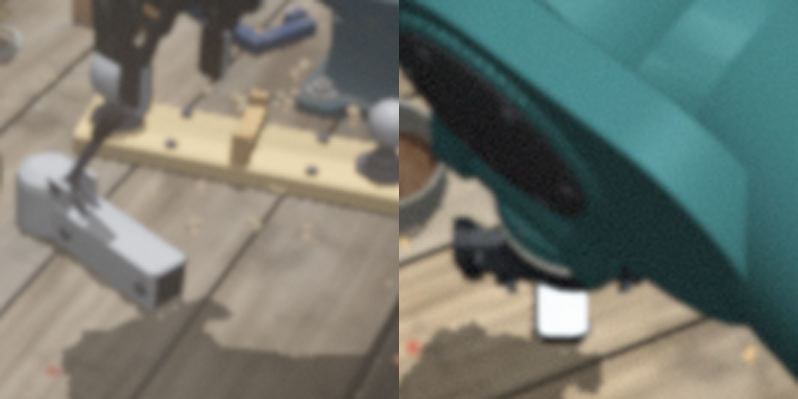

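The coupler now lies flat. In the side half the tube's rear top corners are at (155,272) and (186,252), and the raised grip is near (113,122). In the top half the rear corners are at (138,335) and (189,337).

```bash
python3 - <<'E'
from h import *
S["top"]=(3,210,125);S["side"]=(3,230,130)
O=[("top",(138,336),(-60,18,36)),("top",(189,337),(-60,-18,36)),("side",(155,272),(-60,18,36)),("side",(186,252),(-60,-18,36)),("side",(158,308),(-60,18,0)),("side",(184,285),(-60,-18,0))]
def f(v):
    e=[proj(n,c2w(v[:3],q))-raw(n,a) for n,a,q in O]+[proj("side",c2w(v[:3],grip(v[3])))-raw("side",(113,122))]
    # socket outer left edge in side view at column 18
    return np.r_[np.concatenate(e),min(proj("side",c2w(v[:3],(80+27*np.cos(t),27*np.sin(t),30)))[0] for t in np.linspace(0,6.28,40))-raw("side",(18,200))[0]]
r=least_squares(f,[.56,.34,-.37,1.]);v=r.x;print(v.round(4),np.degrees(v[2]));print(r.fun.round(1));np.save("pose.npy",v)
print(rel([*c2w(v[:3],(-44,0,0))[:2],.012],np.degrees(v[2])-90), rel([*c2w(v[:3],grip(v[3]))[:2],.1]))
print("nose",c2w(v[:3],(107,0,0)))
E
```

```text
[ 0.5629  0.3379 -0.387   0.9484] -22.171514532740588
[ 1.9 -0.4  1.3 -0.5 -0.6  0.1  1.2  0.6 -2.4  0.9  0.8  2.2 -1.   0.7
 -0. ]
(array([  4. ,   2.3, 159.8]), np.float64(1.0)) (array([62. ,  3.3, 71.8]), None)
nose [0.66200937 0.29747828 0.        ]
```

Emit:
move_arm --series '[[[-0.001,0.002,0.04,1,0.5],[-0.001,0.002,0.08,1,0.5],[-0.001,0.002,0.12,1,0.5],[-0.001,0.002,0.145,1,0.5],[-0.001,0.002,0.158,1,0.5],[-0.001,0.002,0.159,1,0.0],[-0.001,0.002,0.159,1,-0.5],[-0.001,0.002,0.159,1,-1],[-0.001,0.002,0.159,1,-1],[-0.001,0.002,0.159,1,-1]]]' --force 40

```text
time: 6.77
eef_pos: [0.5184, 0.3564, 0.0132]
orientation: [-0.0, 0.981, -0.193, 0.001]
force: [1.7, -0.7, -5.1]
finger_gap: 0.0352
grip_force: 40.5
```

Emit:
move_arm --series '[[[-0.008,0,0,0,-1],[-0.018,0,0,0,-1],[-0.028,0,0,0,-1],[-0.038,0,0,0,-1],[-0.048,0,0,0,-1],[-0.058,0,0,0,-1],[-0.068,0,0,0,-1],[-0.075,0,0,0,-1],[-0.075,0,0,0,-1]]]'

```text
time: 7.52
eef_pos: [0.4463, 0.3856, 0.0128]
orientation: [-0.0, 0.981, -0.192, -0.0]
force: [-6.3, 3.9, 11.1]
finger_gap: 0.0358
grip_force: 42.0
```

Emit:
move_arm --series '[[[0,0,0,0,0.3],[0,0,0,0,0.3],[0,0,-0.02,0,0.3],[0,0,-0.05,0,-1],[0,0,-0.08,0,-1],[0,0,-0.09,0,-1],[0,0,-0.09,0,-1],[0,0,-0.09,0,-1]]]'

```text
time: 8.18
eef_pos: [0.4483, 0.3845, 0.1021]
orientation: [-0.0, 0.981, -0.193, 0.0]
force: [-0.2, 0.6, 0.1]
finger_gap: 0.0003
grip_force: 0.0
```

Emit:
move_arm --series '[[[0.015,0,0,0,-1],[0.028,0,0,0,-1],[0.036,0,0,0,-1],[0.043,0,0,0,-1],[0.049,0,0,0,-1],[0.055,0,0,0,-1],[0.061,0,0,0,-1],[0.067,0,0,0,-1],[0.073,0,0,0,-1],[0.079,0,0,0,-1]]]'

```text
time: 9.02
eef_pos: [0.5232, 0.3554, 0.1054]
orientation: [-0.002, 0.981, -0.192, 0.002]
force: [-4.4, -1.6, 33.3]
finger_gap: 0.0003
grip_force: 0.3
```

Emit:
move_arm --series '[[[0.006,0,0,0,-1],[0.012,0,0,0,-1],[0.018,0,0,0,-1],[0.023,0,0,0,-1],[0.025,0,0,0,-1],[0.025,0,0,0,-1]]]'

```text
time: 9.52
eef_pos: [0.5448, 0.345, 0.1019]
orientation: [0.0, 0.981, -0.193, -0.0]
force: [-0.0, 0.7, -0.5]
finger_gap: 0.0002
grip_force: 0.0
```

Emit:
move_arm --series '[[[-0.03,0,0,0,-1],[-0.06,0,-0.02,0,0],[-0.08,0,-0.04,0,0.5],[-0.08,0,-0.04,0,0.5]]]'

```text
time: 9.85
eef_pos: [0.4682, 0.3772, 0.1457]
orientation: [-0.001, 0.982, -0.191, 0.001]
force: [-0.3, 0.8, 1.3]
finger_gap: 0.0357
grip_force: 0.0
```

```bash
python3 - <<'E'
from h import *
from cell import bot
for n,(x,y) in(("side",(230,130)),("top",(210,145))):
    c=bot.capture(n);a=c["img"][y:y+133,x:x+133];cv2.imwrite(f"c_{n}.png",cv2.resize(a,None,fx=3,fy=3,interpolation=cv2.INTER_CUBIC))
cv2.imwrite("pics/s5.png",cv2.hconcat([cv2.imread("c_side.png"),cv2.imread("c_top.png")]))
E
```

```text
(no output)
```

View pics/s5.png

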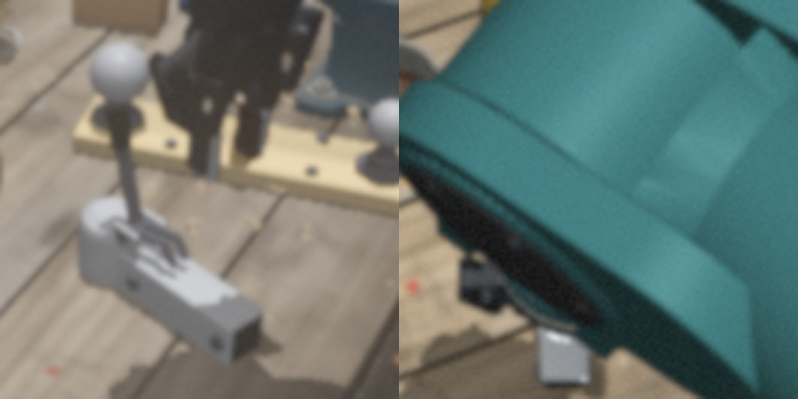

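The handle is now up, with its grip near (120,128) in the side half. The tube's rear top corners are at (232,328) and (262,303) in the side half, and at (142,381) and (191,383) in the top half.

```bash
cat > fit.py <<'E'
from h import *
S["top"]=(3,210,145);S["side"]=(3,230,130)
O=[("top",(142,381),(-60,18,36)),("top",(191,383),(-60,-18,36)),("side",(232,328),(-60,18,36)),("side",(262,303),(-60,-18,36)),("side",(234,363),(-60,18,0)),("side",(258,343),(-60,-18,0))]
def f(v):
    e=[proj(n,c2w(v[:3],q))-raw(n,a) for n,a,q in O]+[proj("side",c2w(v[:3],grip(v[3])))-raw("side",(120,128))]
    return np.r_[np.concatenate(e),min(proj("side",c2w(v[:3],(80+27*np.cos(t),27*np.sin(t),30)))[0] for t in np.linspace(0,6.28,40))-raw("side",(78,240))[0]]
r=least_squares(f,[.5,.365,-.37,1.5]);v=r.x;print(v.round(4),np.degrees(v[2]));print(r.fun.round(1));np.save("pose.npy",v)
E
python3 - <<'E'
import runpy;runpy.run_path("fit.py")
from h import *
v=np.load("pose.npy");print(c2w(v[:3],grip(v[3])))
print(rel([*c2w(v[:3],(3,0,0))[:2],.010],np.degrees(v[2])-90))
E
```

```text
[ 0.4916  0.3683 -0.3438  1.7389] -19.695972470522022
[ 0.9  0.5  1.2 -0.7 -0.4 -0.1  1.3  1.  -2.5  1.2  0.9  0.5  0.1 -0.5
 -0.9]
[0.5624288  0.34293865 0.12653445]
(array([ 25.6,  -0.9, 133. ]), np.float64(-2.4))
```

Emit:
move_arm --series '[[[0.025,-0.001,0,-2,0.5],[0.026,-0.001,0.03,-2,0.5],[0.026,-0.001,0.07,-2,0.5],[0.026,-0.001,0.105,-2,0.5],[0.026,-0.001,0.13,-2,0.5],[0.026,-0.001,0.134,-2,0.5],[0.026,-0.001,0.134,-2,0],[0.026,-0.001,0.134,-2,-1],[0.026,-0.001,0.134,-2,-1],[0.026,-0.001,0.134,-2,-1]]]' --force 60

```text
time: 10.78
eef_pos: [0.4958, 0.367, 0.0098]
orientation: [-0.001, 0.984, -0.175, 0.001]
force: [0.8, 0.0, 1.0]
finger_gap: 0.035
grip_force: 62.0
```

Emit:
move_arm --series '[[[0,0,-0.01,0,-1],[0,0,-0.03,0,-1],[0,0,-0.06,0,-1],[0,0,-0.09,0,-1],[0,0,-0.11,0,-1],[0,0,-0.12,0,-1],[0,0,-0.12,7,-1],[0,0,-0.12,14,-1],[0,0,-0.12,21,-1],[0,0,-0.12,28,-1]]]'

```text
time: 11.62
eef_pos: [0.4944, 0.3664, 0.1281]
orientation: [0.0, 0.912, -0.411, -0.0]
force: [-0.3, 0.3, -7.3]
finger_gap: 0.0347
grip_force: 61.3
```

Emit:
move_arm --series '[[[0,0,0,7,-1],[0,0,0,14,-1],[0,0,0,21,-1],[0,0,0,28,-1],[0,0,0,35,-1],[0,0,0,42,-1],[0,0,0,49,-1],[0,0,0,56,-1],[0,0,0,63,-1],[0,0,0,70,-1]]]'

```text
time: 12.45
eef_pos: [0.4944, 0.3664, 0.1281]
orientation: [-0.0, -0.511, 0.86, 0.0]
force: [-0.4, -0.5, -5.8]
finger_gap: 0.0351
grip_force: 61.3
```

```bash
python3 - <<'E'
from h import *
print(rel([.4957,.1486,.128],99.2))
E
```

```text
(array([ 190.7, -105.2,    0.2]), np.float64(52.2))
```

Emit:
move_arm --series '[[[0.02,-0.011,0,7,-1],[0.04,-0.022,0,14,-1],[0.06,-0.033,0,21,-1],[0.08,-0.044,0,28,-1],[0.105,-0.058,0,35,-1],[0.13,-0.072,0,42,-1],[0.15,-0.083,0,49,-1],[0.17,-0.094,0,52.2,-1],[0.1907,-0.1052,0,52.2,-1],[0.1907,-0.1052,0,52.2,-1]]]'

```text
time: 13.28
eef_pos: [0.497, 0.1456, 0.1283]
orientation: [-0.0, -0.082, 0.997, -0.001]
force: [1.4, 0.5, -6.0]
finger_gap: 0.035
grip_force: 62.0
```

```bash
python3 - <<'E'
from h import *
from cell import bot
print(rel([.4957,.1486,.128],99.2))
w=[]
for n,(x,y) in(("side",(260,70)),("top",(270,110))):
    c=bot.capture(n);a=c["img"][y:y+150,x:x+133];w.append(cv2.resize(a,None,fx=3,fy=3,interpolation=cv2.INTER_CUBIC))
cv2.imwrite("pics/s6.png",cv2.hconcat(w))
E
```

```text
(array([0.8, 3.1, 0.3]), np.float64(0.2))
```

View pics/s6.png

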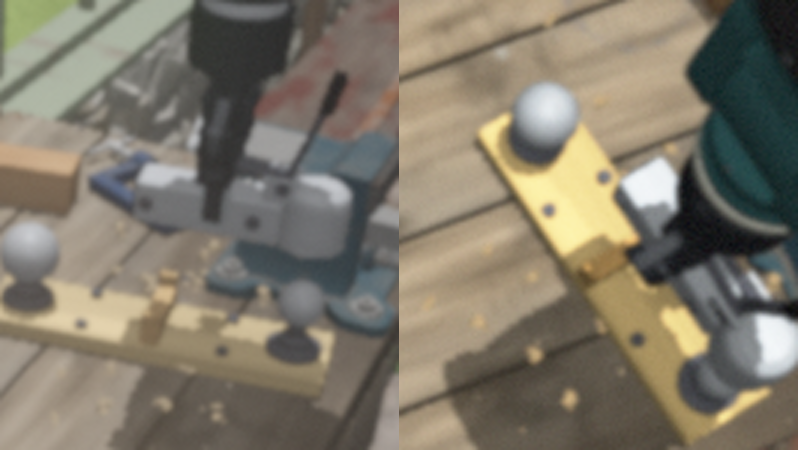

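The coupler is held level with the handle raised. In the side half the rear-end corners are at (136,190), (139,222) and (145,165), and the socket's right edge is near column 350. In the top half the rear corners are at (223,182) and (261,158), and the dome is near (357,345). I'll fit the held pose.

```bash
python3 - <<'E'
from h import *
from cell import bot
S["top"]=(3,270,110);S["side"]=(3,260,70)
O=[("top",(223,182),(-60,-18,36)),("top",(261,158),(-60,18,36)),("top",(357,345),(80,0,51)),("side",(136,190),(-60,-18,36)),("side",(139,222),(-60,-18,0)),("side",(145,165),(-60,18,36))]
def f(v):
    e=[proj(n,c2w(v,q))-raw(n,a) for n,a,q in O]
    return np.r_[np.concatenate(e),max(proj("side",c2w(v,(80+27*np.cos(t),27*np.sin(t),25)))[0] for t in np.linspace(0,6.28,40))-raw("side",(350,230))[0]]
r=least_squares(f,[.5,.147,3.3,.118]);v=r.x;print(v.round(4),np.degrees(v[2]));print(r.fun.round(1))
s=bot.state();t=np.array(s["eef_pos"]);c,sn=np.cos(np.radians(189.2)),np.sin(np.radians(189.2));d=t-[v[0],v[1],0]
print("TCP in coupler:",d[0]*c+d[1]*sn,-d[0]*sn+d[1]*c, t[2]-v[3])
# ball re-measured from this view, and the plan position of the socket
for a,b in[((706-399-13,372),(302,303)),((545-399,112),(29,252))]: X,e=tri(raw("top",a),raw("side",b));print("ball",X,e.round(1))
E
```

```text
[0.4989 0.1509 3.2516 0.1141] 186.30371045824782
[-1.   0.6  1.6  0.8  1.2  0.7 -0.6 -1.7 -2.8  0.9  0.8  0.3 -0.6]
TCP in coupler: 0.0021304457898634753 0.0024430429839894614 0.014250414955802787
ball [0.42103898 0.16032193 0.07674248] [ 1.9  2.6 -3.6 -0.6]
ball [0.64845786 0.17514312 0.06190547] [ 0.5  0.6 -0.8 -0.2]
```

Emit:
move_arm --series '[[[0,0,0.01,0,-1],[0,0,0.02,0,-1],[0,0,0.028,0,-1],[0,0,0.03,0,-1],[0,0,0.03,0,-1]]]'

```text
time: 13.8
eef_pos: [0.497, 0.1492, 0.0977]
orientation: [-0.001, -0.084, 0.996, 0.0]
force: [-0.5, 0.1, -6.8]
finger_gap: 0.035
grip_force: 61.8
```

```bash
python3 - <<'E'
from h import *
print(rel([.4960,.1491,.046],99.2))
E
```

```text
(array([ 0.9,  0. , 51.8]), np.float64(0.4))
```

Emit:
move_arm --series '[[[0.001,0,0.004,0,-1],[0.001,0,0.008,0,-1],[0.001,0,0.012,0,-1],[0.001,0,0.016,0,-1],[0.001,0,0.019,0,-1],[0.001,0,0.022,0,-1],[0.001,0,0.024,0,-1],[0.001,0,0.024,0,-1]]]'

```text
time: 14.47
eef_pos: [0.4963, 0.1486, 0.0739]
orientation: [-0.0, -0.084, 0.997, -0.0]
force: [-0.5, 0.7, -6.9]
finger_gap: 0.0353
grip_force: 62.0
```

Emit:
move_arm --series '[[[0,0,0.004,0,-1],[0,0,0.008,0,-1],[0,0,0.012,0,-1],[0,0,0.016,0,-1],[0,0,0.02,0,-1],[0,0,0.022,0,-1],[0,0,0.024,0,-1],[0,0,0.024,0,-1]]]'

```text
time: 15.13
eef_pos: [0.4963, 0.1486, 0.0499]
orientation: [-0.0, -0.084, 0.997, -0.0]
force: [-0.1, 1.1, -7.3]
finger_gap: 0.0356
grip_force: 62.0
```

Emit:
move_arm --series '[[[0,0,0.001,0,-1],[0,0,0.002,0,-1],[0,0,0.003,0,-1],[0,0,0.004,0,-1],[0,0,0.004,0,-1]]]'

```text
time: 15.55
eef_pos: [0.4966, 0.1487, 0.0468]
orientation: [0.0, -0.084, 0.996, -0.0]
force: [-2.7, -0.2, 2.4]
finger_gap: 0.0354
grip_force: 63.1
```

The socket is seated: the vertical force changed sign at TCP z = 0.047 as expected. I'll let go, wait, and go straight up and then forward past the handle.

Emit:
move_arm --series '[[[0,0,0,0,-1],[0,0,0,0,0.5],[0,0,0,0,0.5],[0,0,0,0,0.5],[0,0,0,0,0.5],[0,0,-0.02,0,0.5],[0,0,-0.06,0,0.5],[0,0,-0.1,0,0.5],[0,0,-0.14,0,0],[0,0,-0.165,0,-1]]]'

```text
time: 16.38
eef_pos: [0.497, 0.1488, 0.2152]
orientation: [0.002, -0.084, 0.996, 0.0]
force: [0.6, -0.3, -0.1]
finger_gap: 0.0405
grip_force: 0.0
```

Emit:
move_arm --series '[[[0.02,0,-0.004,0,-1],[0.05,0,-0.004,0,-1],[0.085,0,-0.004,0,-1],[0.11,0,-0.004,0,-1],[0.12,0,-0.004,0,-1],[0.12,0,-0.004,0,-1]]]'

```text
time: 16.88
eef_pos: [0.3765, 0.1285, 0.2157]
orientation: [0.0, -0.084, 0.996, 0.0]
force: [1.1, -0.1, 1.3]
finger_gap: 0.0
grip_force: 0.0
```

```bash
python3 - <<'E'
from h import *
from cell import bot
s=bot.state();print(s["eef_pos"],s["finger_gap"],s["force"])
w=[]
for n,(x,y) in(("side",(260,70)),("top",(270,110))):
    c=bot.capture(n);a=c["img"][y:y+150,x:x+133];w.append(cv2.resize(a,None,fx=3,fy=3,interpolation=cv2.INTER_CUBIC))
cv2.imwrite("pics/s7.png",cv2.hconcat(w))
E
```

```text
[0.37654162 0.12852425 0.21570352] 2.7550939840146313e-05 [ 1.05485344 -0.05676727  1.32586246]
```

View pics/s7.png

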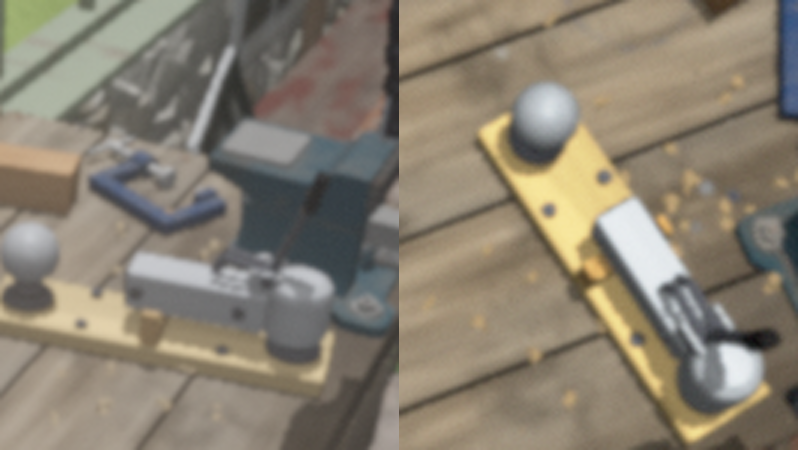

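The coupler is seated and straight on the small ball, with its tube on the saddle and the handle still up. Next I swing the handle down from the front with closed fingers.

Emit:
move_arm --series '[[[0,0,0.035,0,-1],[0,0,0.069,0,-1],[-0.013,0,0.069,0,-1],[-0.028,0,0.067,0,-1],[-0.036,0,0.066,0,-1],[-0.044,0,0.064,0,-1],[-0.052,0,0.062,0,-1],[-0.059,0,0.06,0,-1],[-0.067,0,0.058,0,-1],[-0.074,0,0.057,0,-1]]]'

```text
time: 17.82
eef_pos: [0.452, 0.1411, 0.1587]
orientation: [0.0, -0.084, 0.996, 0.0]
force: [-1.8, -0.4, -0.3]
finger_gap: 0.0001
grip_force: 0.4
```

Emit:
move_arm --series '[[[-0.006,0,0,0,-1],[-0.011,0,0,0,-1],[-0.017,0,0.001,0,-1],[-0.022,0,0.003,0,-1],[-0.027,0,0.006,0,-1],[-0.032,0,0.009,0,-1],[-0.037,0,0.013,0,-1],[-0.042,0,0.017,0,-1],[-0.042,0,0.017,0,-1]]]'

```text
time: 18.57
eef_pos: [0.4931, 0.1481, 0.1403]
orientation: [-0.0, -0.084, 0.997, -0.0]
force: [-0.2, -0.2, -0.1]
finger_gap: -0.0003
grip_force: 0.0
```

Emit:
move_arm --series '[[[-0.004,0,0.005,0,-1],[-0.007,0,0.009,0,-1],[-0.011,0,0.014,0,-1],[-0.015,0,0.02,0,-1],[-0.018,0,0.025,0,-1],[-0.021,0,0.03,0,-1],[-0.024,0,0.034,0,-1],[-0.026,0,0.037,0,-1],[-0.028,0,0.04,0,-1]]]'

```text
time: 19.32
eef_pos: [0.5203, 0.1527, 0.1009]
orientation: [-0.0, -0.084, 0.996, -0.0]
force: [-0.7, 0.9, 1.6]
finger_gap: -0.0002
grip_force: 0.3
```

Emit:
move_arm --series '[[[-0.002,0,0.001,0,-1],[-0.002,0,0.002,0,-1],[-0.002,0,0.003,0,-1],[-0.002,0,0.004,0,-1],[-0.002,0,0.004,0,-1]]]'

```text
time: 19.73
eef_pos: [0.5224, 0.1531, 0.0991]
orientation: [0.001, -0.084, 0.996, -0.0]
force: [-9.6, -1.7, 28.1]
finger_gap: -0.0001
grip_force: 14.2
```

The press stopped at z = 0.099 with 28 N, which is where the fully lowered grip's top should be. I'll lift off and check the result numerically.

Emit:
move_arm --series '[[[0,0,-0.01,0,-1],[0,0,-0.05,0,-1],[0,0,-0.09,0,-1],[0,0,-0.13,0,-1],[0,0.03,-0.15,0,-1],[0,0.07,-0.15,0,-1],[0,0.11,-0.15,0,-1],[0,0.14,-0.15,0,-1],[0,0.14,-0.15,0,-1],[0,0.14,-0.15,0,-1]]]'

```text
time: 20.57
eef_pos: [0.4984, 0.2924, 0.2472]
orientation: [0.0, -0.085, 0.996, 0.0]
force: [1.2, 0.4, 0.8]
finger_gap: 0.0
grip_force: 0.0
```

```bash
python3 - <<'E'
from h import *
from cell import bot
s=bot.state();print(s["time"],s["eef_pos"],s["force"])
v=(.4203+.08*np.cos(np.radians(9.2)),.1368+.08*np.sin(np.radians(9.2)),np.radians(189.2),.037)
b={}
for n in("top","side"):
    im=bot.capture(n)["img"];cv2.imwrite(f"end_{n}.png",im);p=proj(n,c2w(v,grip(0)));x,y=p.round().astype(int)
    g=cv2.cvtColor(im,cv2.COLOR_BGR2GRAY)[y-14:y+15,x-14:x+15]
    k,l,st,ce=cv2.connectedComponentsWithStats((g<70).astype(np.uint8))
    print(n,p.round(1),[(c.round(1)+[x-14,y-14],a[4]) for c,a in zip(ce[1:],st[1:]) if a[4]>8]); print({t:proj(n,c2w(v,grip(t))).round(1).tolist() for t in(.2,.5)})
    print('\n'.join(''.join('#' if q<55 else '+' if q<90 else '.' for q in r) for r in g))
E
```

```text
20.5667 [0.49843867 0.29239161 0.24721248] [1.1781682  0.3941067  0.80568034]
top [353.4 188.9] [(array([352.3, 184.7]), np.int32(579))]
{0.2: [355.8, 188.1], 0.5: [361.0, 189.3]}
#############################
#############################
#############################
#############################
#############################
#############################
#############################
#############################
#############################
#############################
#############################
#############################
#############################
########+####################
#############################
#############################
###################++++######
###########++#####++...++####
##########++++###++......####
#######++.....+#+++......++##
######+........++.........++#
#####+.....................++
#####+......................+
####+........................
+++++........................
.+..++.......................
.....+.......................
.............................
.......+.....................
side [317.9 151.3] [(array([327.2, 142. ]), np.int
[... 260 characters left out ...]
+++++++++.
...++++++.......++++++++++...
.....++++++.+++++++++++++....
......++++++++++++++++.......
......+++++++++++............
........++++++...............
.........+++++...............
........++++++...............
........+++++++++++..........
........+++++++++++++........
........+++++++++++++........
.........++++++++++++........
..............+++++++........
.............................
.............................
.............................
.............................
.............................
.............................
.............................
.............................
.............................
.............................
.............................
```

The grip sits at (317.9,151.9) in the side view, against a prediction of (317.9,151.3) for a fully lowered handle. The coupler is in place and locked.

```bash
python3 -c "
from cell import bot
print(bot.sign_off())"
```

```text
the job is handed in; nothing more can be done
None
```

I handed the job in at about 21 s: the coupler is on the smaller ball with its tube on the saddle and the handle pressed fully down and released. The last side view puts the grip within 1 pixel of fully down. No verdict came back, and I didn't re-measure the oil can, mug or tin, though the arm showed no sign of touching them.

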